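# Key a flange onto its locating pin

### The arm

A 6-joint arm with a two-finger parallel gripper is mounted at the origin on a cart in front of the work surface, level with it; the furniture and walls round the work are solid. World frame = base frame: x ahead of the robot, y to its left, z up, the work surface at z = 0. Lengths are in m, angles in rad, forces in N, time in s.
With the tool pointing down it reaches from about 0.425 to 1.125 m from the base axis. Payload 14.9 kg.
Tool frame: the origin (TCP) lies at the very end of the fingers, on their centre line; the grasp point (between the pads) lies r.grasp_offset behind it (r.grasp_offset is the distance from the TCP to the grasp point, in m); z points along the fingers, y is the line along which they close (so a half turn about z gives the same grasp; the last joint's range is limited). The gripper opens to 91 mm and grips with 3 to 60 N. Pads are 32 mm wide; open, the fingers measure 118 mm over their backs; the gripper's body (76 mm by 178 mm) begins 60 mm behind the grasp point.
Start: joints at [1.131, 0.379, 1.734, -0, 1.028, -0.033], TCP at [0.277, 0.643, 0.214] pointing down, gripper open.
Joint ranges: [-2.77, 2.77], [-0.74, 2.19], [0, 2.66], [-1.06, 4.2], [0.31, 2.87], [-3.08, 3.08]. Speed limits (rad/s): [1.89, 1.89, 2.39, 3.14, 3.14, 3.14].

### API

Orientations are given as a unit quaternion [x, y, z, w].
In Python, from workcell import r gives the robot as it stands.
- The arm moves only by the shell command python3 -m handwheel 'ROWS' [OPENING] [FORCE]. ROWS is JSON, a list of rows, each an object of numbers: "x", "y", "z": the shift along the tool's x, y, z in m; "spin": the turn about the tool's z in degrees. A call has 1 to 8 rows; each row shifts and turns the commanded pose from where the row before left it, along the tool's axes as they then stand; what a row does not reach is not made up. A row lasts 1/12 s, in which the tool goes at most 41.7 mm and 7.16 degrees, less where a joint would pass 70% of its speed; a pose out of reach is approached as far as the arm can. A call with a gripper value outside its range is refused whole. OPENING is the gripper's target within -1 to 1 (fully open at 1, half-way at 0, shut at -1), set as the call begins (- or left out, the last holds). The fingers move at their own pace and stop on an object; FORCE is the grip in N (left out, the last holds). Time passes only in rows, so rows that do not move let the fingers close. It gives the time, the measured TCP pose, the force, the opening and the grip force at its end, in the units of the state.
- r.read_state(): the state, without advancing time (a new reading comes with each control period).
- r.get_image(name): name is "scene" or "side" or "wrist"; returns a dict with "image" (384x512x3 uint8, red, green, blue), "fx", "fy", "cx", "cy" (pixels), "rvec" (rotation vector, rad) and "tvec" (3), from world to camera coordinates, as OpenCV has them; the wrist camera has in their place "hand_eye" (4x4, takes a point from camera to tool coordinates, whose origin is the TCP and whose axes are the flange's). Camera axes: x right, y down, z forward; pixel columns grow to the right and rows downward; lengths in m; the calibration is good to about 2 mm. A picture is of the moment at which its call begins: read the wrist's pose just before it. There is no depth.
- r.job_done(): hands the job in; it is judged then, once.
Trained networks look in a picture, given as the dict that the camera call returned (one of the last four; its "shot" number tells which), for a name from the list of things; names that differ only in an ending like _2 or _b are one class to them, and where a whole thing is asked for, a point or a joint stands for the part that bears it (a point fixed in the world has none). Each returns a list of dicts, best first, with "conf" (0 to 1); they miss things now and then, are a little off and sometimes report something else, mostly with a low value. They report only what shows in the picture. A call takes as long as a camera call. They do not tell look-alikes from the thing itself.
- r.masks_of(picture, thing): "mask" (384x512 bool, what is visible of it).
- r.tip_of(picture, thing): "point" ([x, y, z] in m, in the coordinates of the camera as it stood for that picture, good to about 4 mm: a listed point, or the origin of a listed thing).
The state is a dict: "clock": time; "qpos": joint angles; "qvel": joint speeds; "joint_efforts": joint torques, N m; "ee_pos": TCP position; "tcp_rot": TCP orientation; "contact_force": force on the tool from outside, world axes, zero at the start; "wrist_torque": the same for the moment, N m; "opening": opening from 0.0 (shut) to 1.0 (fully open); "gripper_force": force on a finger pad.
Only numpy, scipy, OpenCV 4.12 (cv2) and the standard library are available. Lean on these libraries where they do the work, as an engineer would, in place of code of your own. Each camera call takes 0.05 s, during which the arm holds its last target. There are 200 camera calls.

### The job

Turn the keyed flange round with the fingertips (its red lug is there to be pushed) until its notch stands over the locating pin of the assembly stand, whose yellow tongue shows where the pin is; then press the flange down at its boss until it is fully home, flat on its seat with the pin in the notch. Touch the flange with nothing but the fingers, do not lift it, and leave the other fittings where they are.

Things in the scene. Friction and masses are not known exactly. Their poses are not given: they have to be found in the camera images.
- stand: Assembly stand, fixed to the bench. Origin: centre of its underside, on the bench top; z up; +x points from the centre to the locating pin and the yellow tongue. Blue round foot 170 mm across, 12 mm high; on it a steel pedestal 124 mm across whose flat top, the seat, is 35 mm above the bench. A 20 mm spindle in the centre rises to 71 mm, inside the flange's blind bore.
- tongue (a point): Outer end, at the top, of the yellow tongue that marks the pin's direction: 92 mm from the stand's centre along its +x, 35 mm above the bench. The tongue is 22 mm wide and shows beyond the flange's rim.
- flange: Loose dark steel disc, 0.26 to 0.44 kg, on the spindle. Origin: centre of its underside, 49 mm above the bench at the start, 35 mm when home; z up; +x points to the notch. Plate 116 mm across, 10 mm thick. Turns freely on the spindle either way (about 1 N at the lug), stays where left. At the start the notch is 40 to 180 degrees from the pin, either way. Holes in the plate are only painted.
- lug (a point): Centre of the red lug to push: an upright block on the plate opposite the notch, 12 mm wide (along the turning direction), 18 mm radially (36 to 54 mm from the axis), from 8 mm (inside the plate) to 38 mm above the flange's underside. This point is 45 mm from the flange's axis and 24 mm above its underside.
- notch (a point): Middle of the notch, 50 mm from the flange's axis, 5 mm above its underside. The notch is an open slot in the rim, 17 mm wide with parallel sides, from 35 mm radius outwards. It must stand over the pin, within about 3 mm in plan, before the flange can go down.
- pin (a point): Point on the axis of the brass locating pin, 50 mm from the stand's centre along its +x, 41 mm above the bench. The pin is 10 mm in diameter, rises from the seat (35 mm above the bench) to 47 mm and is narrower (6 mm) in its upper half. The plate hides it from above until the notch is over it.
- boss_top (a point): Centre of the flat top of the flange's closed round boss (48 mm across), the place to press: 46 mm above the flange's underside, so 95 mm above the bench at the start, 81 mm when home.
- sleeve (a joint): How far the black rubber sleeve (50 mm across, round the spindle) under the flange is pushed down: 0 m raised (start), about 0.014 fully down. It carries the flange 14 mm above the seat by friction, yields when the flange is pressed with about 4 to 6 N, stays where it is pushed, and sinks into the pedestal.
- coupling: Galvanised pipe coupling standing on end, 44 mm across, 41 mm high, origin at the centre of its underside. Bystander: leave alone.
- bushing: Rusty hex bushing, 48 x 55 x 32 mm, origin at the centre of its underside. Bystander: leave alone.
- reducer: Dark bell reducer standing, 54 mm across, 38 mm high, origin at the centre of its underside. Bystander: leave alone.
Not all that is in view belongs to the job. Of the things like the stand, leave any that is orange; of the rest the larger one is meant.

How it is judged:
At the end, for the whole second after the job is handed in: The flange lies flat on its seat: its underside is within 3 mm of the seat and tilted less than 0.05 rad, the middle of its notch is within 8 mm of the pin's axis in plan, it is at rest, and the coupling, bushing and reducer are within 20 mm of where they stood (z of flange in the frame of stand below 0.038 m and horizontal distance between notch and pin below 0.008 m and angle between flange's own z axis and vertical below 0.05 rad and linear speed of flange below 0.02 m/s and angular speed of flange below 0.2 rad/s and distance of each of coupling, bushing, reducer from where it was at the start of the episode below 0.02 m); the robot touches nothing.
It fails at once if the flange is lifted more than 6 mm above the height at which it started (z of flange in the frame of stand above 0.055 m).
It fails at once if something other than the fingers (the arm or the gripper's body) presses on the flange with more than 3 N (contact force between the arm and flange above 3 N).
It fails at once if the galvanised coupling is moved by more than 20 mm (distance of coupling from where it was at the start of the episode above 0.02 m).
It fails at once if the rusty bushing is moved by more than 20 mm (distance of bushing from where it was at the start of the episode above 0.02 m).
It fails at once if the dark bell reducer is moved by more than 20 mm (distance of reducer from where it was at the start of the episode above 0.02 m).
It also fails if it takes over 51 s, if anything falls off the work surface, if the arm or the gripper's body presses on something with over 40 N, if the wrist force passes 120 N, or if a joint passes its speed limit or range.

## Working session

There is one attempt and no reset: what is moved stays moved. The work goes in short steps, Python scripts to look and compute and a shell command to move; the robot and the scene stay as the last step left them, time stands still between calls to the robot, and variables do not carry over. Pictures are saved under pics/ and viewed, at most 10 in all, crops included, and the job is handed in when it is done.

```bash
mkdir -p pics
cat > h.py <<'E'
import numpy as np, cv2
from scipy.spatial.transform import Rotation as R
from workcell import r
def snap(n):
    s=r.read_state(); p=r.get_image(n)
    if 'hand_eye' in p:
        T=np.eye(4);T[:3,:3]=R.from_quat(s['tcp_rot']).as_matrix();T[:3,3]=s['ee_pos'];W=T@np.array(p['hand_eye'])
    else:
        C=np.eye(4);C[:3,:3]=R.from_rotvec(np.ravel(p['rvec'])).as_matrix();C[:3,3]=np.ravel(p['tvec']);W=np.linalg.inv(C)
    return p,W
def save(p,f): cv2.imwrite('pics/'+f,p['image'][:,:,::-1])
def pix(p,W,X):
    c=np.linalg.inv(W)@np.r_[X,1]; return np.array([p['fx']*c[0]/c[2]+p['cx'],p['fy']*c[1]/c[2]+p['cy']])
def ray(p,W,uv,z):
    d=W[:3,:3]@np.array([(uv[0]-p['cx'])/p['fx'],(uv[1]-p['cy'])/p['fy'],1]);o=W[:3,3];return o+d*(z-o[2])/d[2]
def tips(p,W,names):
    for n in names:
        for d in r.tip_of(p,n):
            X=(W@np.r_[d['point'],1])[:3]; print(n,round(d['conf'],2),X.round(4),pix(p,W,X).round())
E
python3 - <<'E'
from h import *
s=r.read_state();print(s['clock'],s['tcp_rot'],s['contact_force'],r.grasp_offset)
N=['stand','tongue','flange','lug','notch','boss_top','coupling','bushing','reducer']
I=[]
for n in ['scene','side']:
    p,W=snap(n);print(n,W[:3,3]);tips(p,W,N);I.append(p['image'])
p,W=snap('wrist')
cv2.imwrite('pics/a.png',I[0][:,:,::-1]);cv2.imwrite('pics/b.png',I[1][:,:,::-1])
E
```

```text
0.0 [ 2.02027053e-01  9.79379797e-01 -5.19050474e-04 -1.19786446e-04] [ 0.21593408 -0.55770334  0.13298571] 0.0188
scene [-0.30669758 -0.58116081  0.77353989]
stand 0.97 [ 0.5473 -0.0443 -0.0008] [276. 218.]
stand 0.73 [0.4167 0.1644 0.0015] [190. 209.]
stand 0.59 [ 0.5445 -0.3036 -0.001 ] [358. 259.]
stand 0.24 [ 0.411  -0.3123  0.0049] [336. 289.]
tongue 0.97 [0.5334 0.0458 0.0315] [248. 199.]
tongue 0.75 [0.3885 0.2282 0.0262] [167. 198.]
tongue 0.58 [ 0.5497 -0.0402 -0.0031] [275. 217.]
flange 0.76 [ 0.5549 -0.0452  0.0469] [278. 203.]
lug 0.67 [ 0.5204 -0.0795  0.0702] [282. 206.]
notch 0.94 [ 0.5883 -0.0023  0.0547] [273. 190.]
boss_top 0.87 [ 0.5519 -0.047   0.0951] [280. 189.]
coupling 0.51 [0.4986 0.3006 0.0005] [177. 181.]
bushing 0.89 [ 0.4122 -0.3141  0.0005] [337. 290.]
bushing 0.46 [ 0.551  -0.0434 -0.0012] [276. 217.]
side [ 0.42172722 -0.94480432  0.7613603 ]
stand 0.9 [ 0.5525 -0.0441  0.0036] [271. 234.]
stand 0.77 [0.4159 0.4079 0.0034] [223. 160.]
stand 0.56 [0.4163 0.1722 0.0017] [224. 195.]
tongue 0.63 [0.3995 0.4688 0.0201] [218. 149.]
flange 0.89 [ 0.5509 -0.0439  0.0474] [271. 223.]
flange 0.36 [ 0.5016  0.3056 -0.0034] [247. 175.]
lug 0.69 [ 0.5186 -0.0768  0.0725] [261. 223.]
notch 0.82 [ 0.5779 -0.0081  0.0524] [279. 213.]
boss_top 0.72 [ 0.5182 -0.0764  0.0699] [261. 224.]
boss_top 0.7 [ 0.5534 -0.0436  0.0945] [273. 209.]
coupling 0.44 [ 0.5009  0.3025 -0.0016] [247. 175.]
bushing 0.74 [ 0.4153 -0.3197  0.0024] [226. 312.]
reducer 0.98 [ 0.5384 -0.3033 -0.0028] [277. 306.]
```

View pics/a.png

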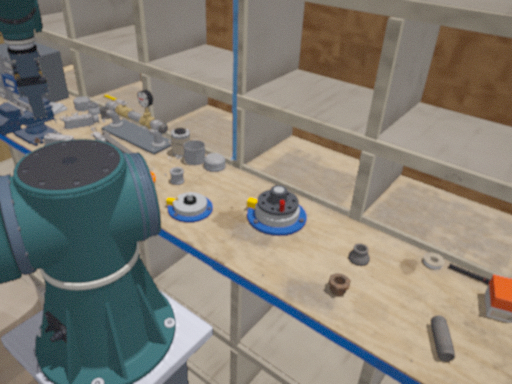

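View pics/b.png

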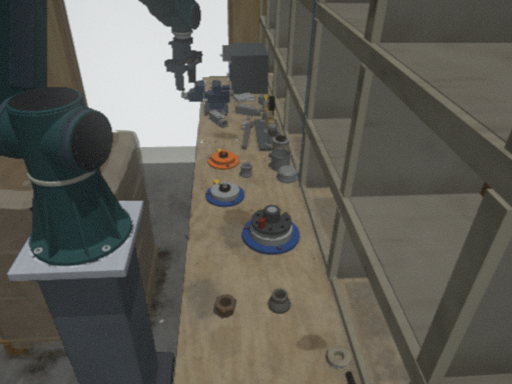

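The first three picks are: the large blue stand with the dark flange (scene px 276,218), the small blue stand (190,209) and the orange stand (side px 223,160). The description fits the large blue one, at about (0.55, -0.044). Its lug is at 227°, its notch at about 47° and its tongue at about 100°. I'll move above it and check with the wrist camera.

```bash
M="python3 -m handwheel"; 
python3 -m handwheel '[{"x":-0.025,"y":-0.027,"z":-0.006},{"x":-0.025,"y":-0.027,"z":-0.006},{"x":-0.025,"y":-0.027,"z":-0.006},{"x":-0.025,"y":-0.027,"z":-0.006},{"x":-0.025,"y":-0.027,"z":-0.006},{"x":-0.025,"y":-0.027,"z":-0.006},{"x":-0.025,"y":-0.027,"z":-0.006},{"x":-0.025,"y":-0.027,"z":-0.006}]'
python3 -m handwheel '[{"x":-0.025,"y":-0.027},{"x":-0.025,"y":-0.027},{"x":-0.025,"y":-0.027},{"x":-0.025,"y":-0.027},{"x":-0.025,"y":-0.027},{"x":-0.025,"y":-0.027},{"x":-0.025,"y":-0.027},{"x":-0.025,"y":-0.027}]'
python3 -m handwheel '[{"x":-0.025,"y":-0.027},{"x":-0.025,"y":-0.027},{"x":-0.025,"y":-0.027},{"x":-0.025,"y":-0.027},{},{}]'
python3 -m handwheel '[{"spin":7},{"spin":7},{"spin":7},{"spin":7},{"spin":7},{"spin":7},{"spin":7},{"spin":7}]'
python3 -m handwheel '[{"spin":7},{"spin":7},{"spin":7},{"spin":7},{"spin":7},{"spin":7},{"spin":7},{"spin":5}]'
python3 - <<'E'
from h import *
s=r.read_state();print(s['clock'],s['ee_pos'],s['qpos'],R.from_quat(s['tcp_rot']).as_matrix().round(3))
p,W=snap('wrist');print(W[:3,3]);save(p,'c.png')
tips(p,W,['stand','tongue','flange','lug','notch','boss_top'])
E
```

```text
1.05 [0.27698916 0.64288891 0.21392317] [ 1.13069159e+00  3.78913199e-01  1.73419870e+00 -5.95498931e-06
  1.02846779e+00 -3.32952353e-02] [[-0.918  0.396  0.   ]
 [ 0.396  0.918  0.   ]
 [-0.     0.    -1.   ]]
[0.20954946 0.67229281 0.38588506]
stand 0.91 [0.4215 0.4039 0.0012] [161. 306.]
tongue 0.67 [0.4028 0.4611 0.0304] [182. 296.]invalid input
invalid input
invalid input
invalid input
invalid input
```

View pics/c.png

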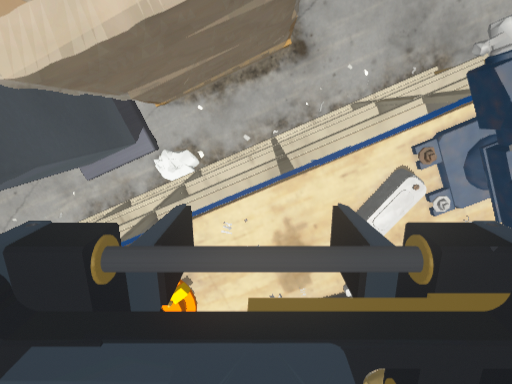

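The arm hasn't moved and the picture shows only the start area. The rows were refused, so I'll try again with all four keys.

```bash
python3 -m handwheel '[{"x":-0.025,"y":-0.027,"z":-0.006,"spin":0},{"x":-0.025,"y":-0.027,"z":-0.006,"spin":0}]' || python3 -m handwheel '[{"x":-0.025,"y":-0.027,"z":-0.006,"spin":0},{"x":-0.025,"y":-0.027,"z":-0.006,"spin":0}]' 1 10; python3 -m handwheel --help | head -20
```

```text
clock: 1.57
ee_pos: [0.3012, 0.5733, 0.2254]
tcp_rot: [0.201, 0.98, -0.0, -0.0]
contact_force: [0.5, -0.7, 1.1]
opening: 1.001
gripper_force: 0.0invalid input: not JSON, or not a number
```

```bash
python3 -m handwheel '[{"x":-0.025,"y":-0.027,"z":-0.006,"spin":0},{"x":-0.025,"y":-0.027,"z":-0.006,"spin":0},{"x":-0.025,"y":-0.027,"z":-0.006,"spin":0},{"x":-0.025,"y":-0.027,"z":-0.006,"spin":0},{"x":-0.025,"y":-0.027,"z":-0.006,"spin":0},{"x":-0.025,"y":-0.027,"z":-0.006,"spin":0},{"x":-0.025,"y":-0.027,"z":0,"spin":0},{"x":-0.025,"y":-0.027,"z":0,"spin":0}]' && \
python3 -m handwheel '[{"x":-0.025,"y":-0.027,"z":0,"spin":0},{"x":-0.025,"y":-0.027,"z":0,"spin":0},{"x":-0.025,"y":-0.027,"z":0,"spin":0},{"x":-0.025,"y":-0.027,"z":0,"spin":0},{"x":-0.025,"y":-0.027,"z":0,"spin":0},{"x":-0.025,"y":-0.027,"z":0,"spin":0},{"x":-0.025,"y":-0.027,"z":0,"spin":0},{"x":-0.025,"y":-0.027,"z":0,"spin":0}]' && \
python3 -m handwheel '[{"x":-0.025,"y":-0.027,"z":0,"spin":0},{"x":-0.025,"y":-0.027,"z":0,"spin":0},{"x":0,"y":0,"z":0,"spin":7},{"x":0,"y":0,"z":0,"spin":7},{"x":0,"y":0,"z":0,"spin":7},{"x":0,"y":0,"z":0,"spin":7},{"x":0,"y":0,"z":0,"spin":7},{"x":0,"y":0,"z":0,"spin":7}]' && \
python3 -m handwheel '[{"x":0,"y":0,"z":0,"spin":7},{"x":0,"y":0,"z":0,"spin":7},{"x":0,"y":0,"z":0,"spin":7},{"x":0,"y":0,"z":0,"spin":7},{"x":0,"y":0,"z":0,"spin":7},{"x":0,"y":0,"z":0,"spin":7},{"x":0,"y":0,"z":0,"spin":7},{"x":0,"y":0,"z":0,"spin":7}]' && \
python3 -m handwheel '[{"x":0,"y":0,"z":0,"spin":7},{"x":0,"y":0,"z":0,"spin":5},{"x":0,"y":0,"z":0,"spin":0}]'
python3 - <<'E'
from h import *
s=r.read_state();print(s['clock'],s['ee_pos'],s['qpos'],R.from_quat(s['tcp_rot']).as_matrix().round(3))
p,W=snap('wrist');print(W[:3,3]);save(p,'d.png')
tips(p,W,['stand','tongue','flange','lug','notch','boss_top'])
E
```

```text
clock: 2.23
ee_pos: [0.4001, 0.2945, 0.2625]
tcp_rot: [0.202, 0.979, 0.0, 0.0]
contact_force: [0.6, -0.2, -0.1]
opening: 0.998
gripper_force: 0.0
clock: 2.9
ee_pos: [0.4983, 0.0166, 0.2623]
tcp_rot: [0.202, 0.979, 0.0, 0.0]
contact_force: [1.1, 0.8, 0.7]
opening: 0.994
gripper_force: 0.0
clock: 3.57
ee_pos: [0.5225, -0.051, 0.262]
tcp_rot: [0.542, 0.84, 0.0, 0.0]
contact_force: [0.2, 0.2, 0.3]
opening: 1.001
gripper_force: 0.0
clock: 4.23
ee_pos: [0.5225, -0.0509, 0.262]
tcp_rot: [0.873, 0.487, 0.0, 0.0]
contact_force: [-0.4, 1.2, -0.3]
opening: 1.0
gripper_force: 0.0
clock: 4.48
ee_pos: [0.5225, -0.0509, 0.262]
tcp_rot: [0.919, 0.394, 0.0, 0.0]
contact_force: [0.2, -0.5, 0.6]
opening: 1.001
gripper_force: 0.0
4.4833 [ 0.52251655 -0.05087651  0.26204954] [-1.41458675e-01  3.99895845e-02  2.05409628e+00 -3.79920176e-07
  1.04731064e+00  6.18619192e-01] [[ 0.689  0.725  0.   ]
 [ 0.725 -0.689 -0.   ]
 [ 0.     0.    -1.   ]]
[0.57335168 0.0027567  0.43402018]
stand 0.79 [0.4168 0.1691 0.0014] [108. 104.]
tongue 0.91 [0.3851 0.229  0.0302] [48. 86.]
tongue 0.83 [0.5285 0.0481 0.0353] [215. 111.]
flange 0.68 [ 0.5518 -0.0467  0.0465] [275. 151.]
lug 0.65 [ 0.5201 -0.0734  0.0723] [272. 184.]
notch 0.56 [ 0.5848 -0.0042  0.0622] [272. 110.]
boss_top 0.72 [ 0.5522 -0.0402  0.0957] [273. 152.]
boss_top 0.53 [ 0.5202 -0.0745  0.0739] [272. 185.]
```

View pics/d.png

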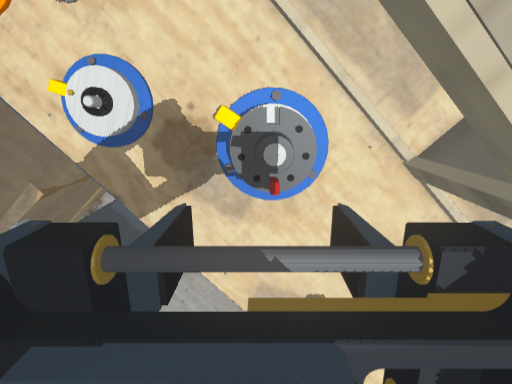

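The wrist view shows the large blue stand with the flange boss at (275,150), the tongue at (225,117), the lug at (274,186) and the notch at (270,113). This confirms the choice. Next I'll refine centre and angles from colour.

```bash
cat >> h.py <<'E'
def fine():
    p,W=snap('wrist'); h=cv2.cvtColor(p['image'],cv2.COLOR_RGB2HSV).astype(int)
    near=np.zeros(h.shape[:2],bool); u,v=pix(p,W,[.551,-.044,.035]); f=p['fx']*.11/(W[2,3]-.035)
    Y,X=np.mgrid[:384,:512]; near=(X-u)**2+(Y-v)**2<f*f
    sat=h[:,:,1]>120
    bl=near&sat&(abs(h[:,:,0]-108)<10)&(h[:,:,2]>110); ye=near&sat&(abs(h[:,:,0]-27)<6)&(h[:,:,2]>120); re=near&sat&((h[:,:,0]<6)|(h[:,:,0]>174))&(h[:,:,2]>60)
    P=lambda m,z:np.array([ray(p,W,(x,y),z)[:2] for y,x in np.argwhere(m)])
    B=P(bl,.012);hull=cv2.convexHull(B.astype(np.float32))
    c,rad=cv2.minEnclosingCircle(hull); 
    T=P(ye,.035);L=P(re,.087)
    a=lambda v:np.degrees(np.arctan2(v[1],v[0]))
    print('foot',np.array(c).round(4),round(rad,4),'tongue',T.mean(0).round(4),len(T),'lug',L.mean(0).round(4),len(L), 'lug extents',L.min(0).round(4),L.max(0).round(4))
    c=np.array(c);print('ang tongue',a(T.mean(0)-c),'lug',a(L.mean(0)-c))
    return p,W
E
python3 - <<'E'
from h import *
p,W=fine()
tips(p,W,['boss_top','lug','tongue'])
E
```

```text
foot [ 0.5514 -0.0433] 0.0843 tongue [0.535  0.0308] 376 lug [ 0.5227 -0.074 ] 138 lug extents [ 0.5134 -0.0848] [ 0.5316 -0.0631]
ang tongue 102.47318159000012 lug -133.09973303148232
boss_top 0.92 [ 0.5522 -0.0449  0.0945] [276. 154.]
lug 0.74 [ 0.5195 -0.0755  0.075 ] [272. 186.]
tongue 0.8 [0.5306 0.0499 0.0328] [216. 109.]
tongue 0.74 [0.3829 0.2319 0.0264] [47. 85.]
```

Centre is about (0.5515, -0.0437), with the tongue at 102.5° and the lug at 226.5°, so the flange has to turn about +56°. I'll straddle the lug with the fingers.

```bash
python3 -m handwheel '[{"x":-0.012,"y":0.008,"z":0.02,"spin":0},{"x":-0.013,"y":0.008,"z":0.03,"spin":0},{"x":0,"y":0,"z":0.035,"spin":0},{"x":0,"y":0,"z":0.035,"spin":0},{"x":0,"y":0,"z":0.02,"spin":0},{"x":0,"y":0,"z":0.01,"spin":0},{"x":0,"y":0,"z":0,"spin":0}]' -0.2 5
python3 - <<'E'
from h import *
p,W=snap('wrist');save(p,'e.png');tips(p,W,['lug','boss_top'])
E
```

```text
clock: 5.62
ee_pos: [0.516, -0.0798, 0.1102]
tcp_rot: [0.918, 0.396, -0.001, -0.001]
contact_force: [-0.2, -0.3, -0.3]
opening: 0.519
gripper_force: 0.0
lug 0.68 [ 0.5192 -0.0722  0.07  ] [258. 199.]
boss_top 0.76 [ 0.5503 -0.0418  0.0967] [260. 148.]
```

View pics/e.png

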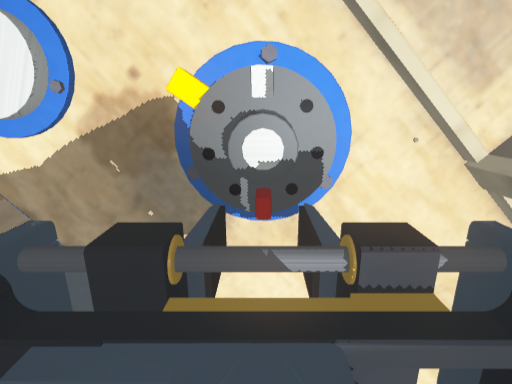

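The lug (263,203) sits centred between the fingertips, with the tongue at (187,87). I'll go down, narrow the fingers loosely round the lug and turn.

```bash
python3 -m handwheel '[{"x":0,"y":0,"z":0.02,"spin":0},{"x":0,"y":0,"z":0.015,"spin":0},{"x":0,"y":0,"z":0.008,"spin":0},{"x":0,"y":0,"z":0,"spin":0}]' -0.2 3 &&
python3 -m handwheel '[{"x":0,"y":0,"z":0,"spin":0},{"x":0,"y":0,"z":0,"spin":0},{"x":0,"y":0,"z":0,"spin":0},{"x":0,"y":0,"z":0,"spin":0},{"x":0,"y":0,"z":0,"spin":0},{"x":0,"y":0,"z":0,"spin":0}]' -0.65 3
```

```text
clock: 6.1
ee_pos: [0.5169, -0.08, 0.0688]
tcp_rot: [0.918, 0.396, -0.0, -0.0]
contact_force: [-0.8, 0.3, 1.2]
opening: 0.401
gripper_force: 0.0
clock: 6.6
ee_pos: [0.5172, -0.0801, 0.0692]
tcp_rot: [0.918, 0.396, 0.0, 0.0]
contact_force: [0.8, 0.3, 0.8]
opening: 0.18
gripper_force: 0.0
```

```bash
python3 -m handwheel '[{"x":0.0002,"y":0.003,"z":0,"spin":-3.5},{"x":0.0001,"y":0.003,"z":0,"spin":-3.5},{"x":0.0001,"y":0.003,"z":0,"spin":-3.5},{"x":0.0001,"y":0.003,"z":0,"spin":-3.5},{"x":0.0001,"y":0.003,"z":0,"spin":-3.5},{"x":0.0001,"y":0.003,"z":0,"spin":-3.5},{"x":0.0001,"y":0.003,"z":0,"spin":-3.5},{"x":0.0001,"y":0.003,"z":0,"spin":-3.5}]' &&
python3 -m handwheel '[{"x":0.0001,"y":0.003,"z":0,"spin":-3.5},{"x":0.0001,"y":0.003,"z":0,"spin":-3.5},{"x":0.0001,"y":0.003,"z":0,"spin":-3.5},{"x":0.0001,"y":0.003,"z":0,"spin":-3.5},{"x":0.0001,"y":0.003,"z":0,"spin":-3.5},{"x":0.0001,"y":0.003,"z":0,"spin":-3.5},{"x":0.0001,"y":0.003,"z":0,"spin":-3.5},{"x":0.0001,"y":0.003,"z":0,"spin":-3.5}]'
python3 - <<'E'
from h import *
s=r.read_state();m=R.from_quat(s['tcp_rot']).as_matrix();print(s['ee_pos'],np.degrees(np.arctan2(m[1,0],m[0,0])))
p,W=fine();save(p,'f.png');tips(p,W,['lug','boss_top','notch','tongue','pin'])
E
```

```text
clock: 7.27
ee_pos: [0.5378, -0.0916, 0.069]
tcp_rot: [0.794, 0.608, -0.0, -0.0]
contact_force: [0.3, 0.5, 0.8]
opening: 0.175
gripper_force: 0.5
clock: 7.93
ee_pos: [0.5615, -0.092, 0.0689]
tcp_rot: [0.623, 0.782, -0.0, -0.0]
contact_force: [-1.1, -1.2, 0.4]
opening: 0.177
gripper_force: 0.5
[ 0.5615477  -0.0919875   0.06893493] 102.8632293681887
foot [ 0.551  -0.0435] 0.0845 tongue [0.5347 0.0298] 1785 lug [ 0.5585 -0.0833] 771 lug extents [ 0.5516 -0.0965] [ 0.5659 -0.07  ]
ang tongue 102.48520902003555 lug -79.31392990566322
lug 0.81 [ 0.5575 -0.0851  0.0735] [257. 220.]
boss_top 0.66 [ 0.5523 -0.0427  0.0935] [265. 159.]
notch 0.87 [0.5417 0.0063 0.0613] [265.  67.]
tongue 0.87 [0.5302 0.0466 0.0339] [262.   4.]
pin 0.85 [0.5416 0.0042 0.0428] [264.  75.]
```

View pics/f.png

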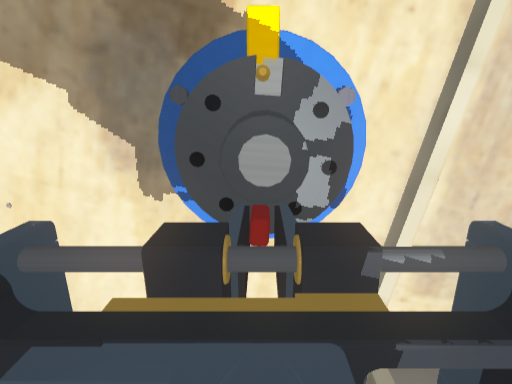

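The pin (263,72) now shows in the notch (columns 256–283, middle 269), so the notch is about 4 mm short. I'll continue 4° the same way.

```bash
python3 -m handwheel '[{"x":0.0001,"y":0.0018,"z":0,"spin":-2},{"x":0.0001,"y":0.0018,"z":0,"spin":-2},{"x":0,"y":0,"z":0,"spin":0}]'
python3 - <<'E'
from h import *
p,W=fine();tips(p,W,['lug','notch','pin'])
cv2.imwrite('pics/g.png',cv2.resize(p['image'][0:260,170:360,::-1],None,fx=2.3,fy=2.3,interpolation=cv2.INTER_CUBIC))
E
```

```text
clock: 8.48
ee_pos: [0.565, -0.0909, 0.0689]
tcp_rot: [0.597, 0.802, -0.0, -0.0]
contact_force: [0.2, 0.3, 0.2]
opening: 0.177
gripper_force: 0.1
foot [ 0.5509 -0.0433] 0.0844 tongue [0.535  0.0285] 1912 lug [ 0.5613 -0.0824] 772 lug extents [ 0.5538 -0.0955] [ 0.5691 -0.0692]
ang tongue 102.50834934441795 lug -75.11721953477098
lug 0.87 [ 0.5602 -0.0845  0.0714] [257. 218.]
notch 0.56 [0.5368 0.0066 0.058 ] [263.  65.]
pin 0.72 [0.5414 0.0012 0.0439] [267.  79.]
```

View pics/g.png

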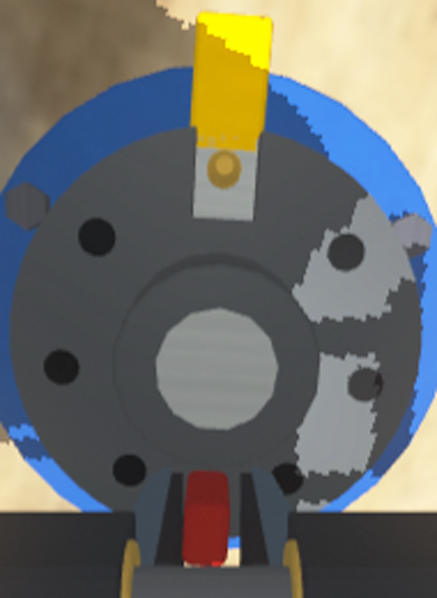

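The pin (crop 224,170) is centred in the notch (193–256). I'll open, rise, shut the fingers and go above the boss.

```bash
python3 -m handwheel '[{"x":0,"y":0,"z":0,"spin":0},{"x":0,"y":0,"z":0,"spin":0},{"x":0,"y":0,"z":0,"spin":0},{"x":0,"y":0,"z":-0.01,"spin":0},{"x":0,"y":0,"z":-0.02,"spin":0},{"x":0,"y":0,"z":-0.02,"spin":0},{"x":0,"y":0,"z":0,"spin":0}]' -0.2 3 &&
python3 -m handwheel '[{"x":0.02,"y":0,"z":0,"spin":0},{"x":0.02,"y":0,"z":0,"spin":0},{"x":0.009,"y":0.001,"z":0,"spin":0},{"x":0,"y":0,"z":0,"spin":0},{"x":0,"y":0,"z":0,"spin":0},{"x":0,"y":0,"z":0,"spin":0},{"x":0,"y":0,"z":0,"spin":0},{"x":0,"y":0,"z":0,"spin":0}]' -1 10
python3 - <<'E'
from h import *
p,W=fine();tips(p,W,['lug','notch','boss_top']);save(p,'i.png')
E
```

```text
clock: 9.27
ee_pos: [0.5671, -0.0914, 0.123]
tcp_rot: [0.597, 0.802, 0.001, 0.002]
contact_force: [1.0, 0.2, 0.5]
opening: 0.4
gripper_force: 0.0
clock: 9.93
ee_pos: [0.5521, -0.0444, 0.1189]
tcp_rot: [0.597, 0.802, -0.0, -0.0]
contact_force: [0.8, 0.1, -0.2]
opening: 0.005
gripper_force: 0.0
foot [ 0.551  -0.0432] 0.0843 tongue [ 0.5523 -0.0248] 1348 lug [ 0.5604 -0.0709] 2 lug extents [ 0.5601 -0.071 ] [ 0.5608 -0.0708]
ang tongue 86.00074441803 lug -71.20587925593551
lug 0.18 [0.5401 0.0105 0.0592] [266. 135.]
notch 0.98 [0.5385 0.0042 0.0599] [262. 142.]
boss_top 0.91 [ 0.5545 -0.0412  0.0947] [265. 212.]
```

View pics/i.png

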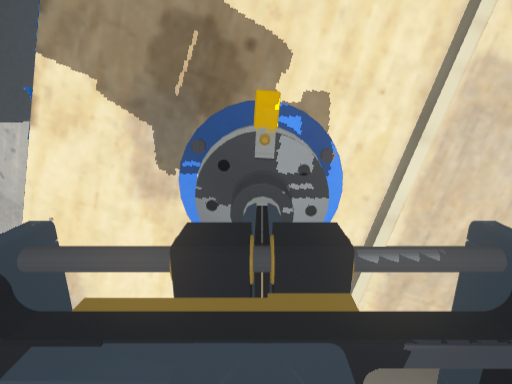

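The pin (265,140) is still centred in the notch (256–274) and the fingertips are over the boss. Pressing now.

```bash
python3 -m handwheel '[{"x":0,"y":0,"z":0.01,"spin":0},{"x":0,"y":0,"z":0.008,"spin":0},{"x":0,"y":0,"z":0.004,"spin":0},{"x":0,"y":0,"z":0.003,"spin":0},{"x":0,"y":0,"z":0.003,"spin":0},{"x":0,"y":0,"z":0.003,"spin":0},{"x":0,"y":0,"z":0,"spin":0}]' &&
python3 -m handwheel '[{"x":0,"y":0,"z":0.003,"spin":0},{"x":0,"y":0,"z":0.003,"spin":0},{"x":0,"y":0,"z":0.002,"spin":0},{"x":0,"y":0,"z":0,"spin":0},{"x":0,"y":0,"z":0,"spin":0}]'
```

```text
clock: 10.72
ee_pos: [0.5514, -0.0437, 0.0872]
tcp_rot: [0.597, 0.802, -0.0, -0.001]
contact_force: [0.0, 0.5, 0.2]
opening: 0.005
gripper_force: 0.0
clock: 11.13
ee_pos: [0.5518, -0.0437, 0.0812]
tcp_rot: [0.597, 0.802, -0.0, -0.001]
contact_force: [-14.7, 0.9, 34.4]
opening: 0.004
gripper_force: 17.4
```

Fully bottomed at 81 mm with 34 N. I'll back off and check.

```bash
python3 -m handwheel '[{"x":0,"y":0,"z":-0.003,"spin":0},{"x":0,"y":0,"z":-0.01,"spin":0},{"x":0,"y":0,"z":-0.03,"spin":0},{"x":-0.02,"y":0,"z":-0.03,"spin":0},{"x":-0.03,"y":0,"z":-0.02,"spin":0},{"x":-0.03,"y":0,"z":0,"spin":0},{"x":0,"y":0,"z":0,"spin":0},{"x":0,"y":0,"z":0,"spin":0}]'
python3 - <<'E'
from h import *
p,W=fine();tips(p,W,['flange','notch','pin','boss_top']);a=p['image']
q,V=snap('side');print('side');tips(q,V,['flange','notch','boss_top'])
s=cv2.resize(q['image'][190:262,230:315],None,fx=4,fy=4)
c=np.zeros((384,800,3),np.uint8);c[:,:440]=a[:,40:480];c[:288,450:790]=s
cv2.imwrite('pics/j.png',c[:,:,::-1])
E
```

```text
clock: 11.8
ee_pos: [0.5753, -0.1214, 0.1735]
tcp_rot: [0.598, 0.802, 0.0, 0.0]
contact_force: [-1.0, 0.1, 0.4]
opening: 0.007
gripper_force: 0.0
foot [ 0.551  -0.0436] 0.0844 tongue [0.5348 0.0294] 860 lug [ 0.5617 -0.0838] 226 lug extents [ 0.5554 -0.0928] [ 0.5685 -0.0744]
ang tongue 102.51207138738812 lug -75.0679906430978
flange 0.76 [ 0.554  -0.0436  0.0339] [263. 106.]
notch 0.77 [0.5389 0.0067 0.0459] [263.  50.]
pin 0.91 [0.5406 0.0039 0.043 ] [264.  54.]
pin 0.18 [0.5386 0.0072 0.0473] [263.  49.]
boss_top 0.82 [ 0.5506 -0.0402  0.0811] [261. 100.]
boss_top 0.17 [ 0.5587 -0.0867  0.0599] [255. 149.]
side
flange 0.91 [ 0.5506 -0.0426  0.0354] [271. 226.]
notch 0.82 [0.5345 0.0085 0.0386] [264. 214.]
boss_top 0.71 [ 0.5517 -0.0427  0.0783] [272. 214.]
```

View pics/j.png

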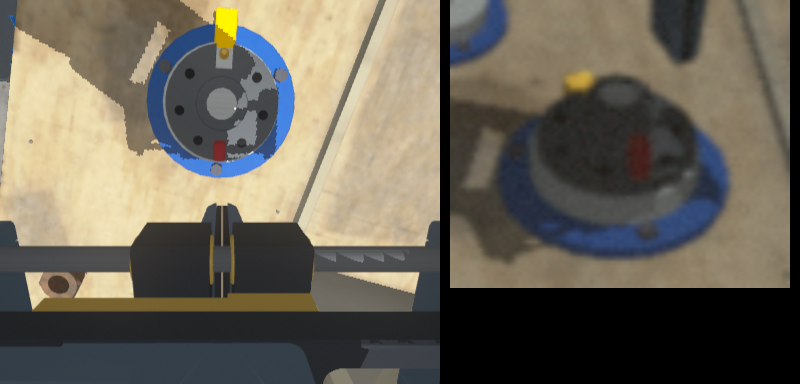

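The flange sits flat on its seat (boss top at about 81 mm), the pin (224,53) is in the notch, and the gripper is clear.

```bash
python3 -c "
from workcell import r
print(r.job_done())"
```

```text
the job is handed in; nothing more can be done
None
```

I turned the flange about 60° until its notch stood over the pin, pressed it down at the boss until it was home, and handed the job in at about 12 s; the last images showed it flat on its seat with the pin in the notch, but no verdict was returned.

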